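# Put the glass spice jars away on the caddy's sprung floors

## Robot

A 6-joint arm with a two-finger parallel gripper is mounted at the origin on a cart in front of the work surface, level with it; the furniture and walls round the work are solid. World frame = base frame: x ahead of the robot, y to its left, z up, the work surface at z = 0. Lengths are in mm, angles in degrees, forces in N, time in s.
With the tool pointing down it reaches from about 350 to 850 mm from the base axis. Payload 8.1 kg.
Tool frame: the origin (TCP) lies midway between the tips of the shut fingers; the grasp point (between the pads) lies 19 mm behind it; z points along the fingers, y is the line along which they close (so a half turn about z gives the same grasp; the last joint's range is limited). The gripper opens to 85 mm and grips with 20 to 120 N. Pads are 22 mm wide; open, the fingers measure 114 mm over their backs; the gripper's body (76 mm by 85 mm) begins 54 mm behind the grasp point. The pads swing forward as they close: fully open they stand 13 mm farther back than shut.
Start: joints at [-72.846, 7.471, 85.268, -0, 87.261, -4.893], TCP at [225.244, -556.121, 231.292] pointing down, gripper open.
Joint ranges: [-169.43, 169.43], [-51.17, 129.36], [1.28, 143.12], [-76.62, 256.62], [0, 156.53], [-152.29, 152.29]. Speed limits (degrees/s): [136.94, 136.94, 159.86, 180, 180, 180].

## Interface

Orientations are given as [roll, pitch, yaw] about the fixed x, y, z axes, in that order (R = Rz(yaw) Ry(pitch) Rx(roll)).
In Python, from bench import r gives the robot as it stands.
- The arm moves only by the tool step_arm, never from a script. Its arguments are lists of equal length, an entry for each row: "delta_pos": the shift along the world's x, y, z in units of 200 mm (1.0 is 200 mm), a list of three; "spin": the turn about the world's z in units of 180 degrees (1.0 is 180 degrees). In form: {"delta_pos": [[dx, dy, dz], ...], "spin": [spin, ...]}. A call has 1 to 8 rows; each row shifts and turns the commanded pose from where the row before left it; what a row does not reach is not made up. A row lasts 1/8 s, in which the tool goes at most 62.5 mm and 10.7 degrees, less where a joint would pass 70% of its speed; a pose out of reach is approached as far as the arm can. A call with a number of a shift or a turn outside -1 to 1 is refused whole. A call with a gripper value outside its range is refused whole. "gripper" is the opening, from -1 (shut) to 1 (fully open), set as the call begins (left out, the last holds). The fingers move at their own pace and stop on an object; "squeeze" is the grip in N (left out, the last holds). Time passes only in rows, so rows that do not move let the fingers close. It gives the time, the measured TCP pose, the force, the opening and the grip force at its end, in the units of the state.
- r.sense(): the state, without advancing time (a new reading comes with each control period).
- r.snapshot(name): name is "side" or "top"; returns a dict with "pixels" (480x640x3 uint8, blue, green, red), "fx", "fy", "cx", "cy" (pixels), "dist_coeffs" ([k1, k2, p1, p2, k3] as OpenCV has them; the pictures are not rectified), "camera_from_world" (4x4, takes a point from world to camera coordinates). Camera axes: x right, y up, looking along -z (the intrinsics and any distortion apply to the point x, -y, -z); pixel columns grow to the right and rows downward; lengths in mm; the calibration is good to about 2 mm. A picture is of the moment at which its call begins. There is no depth.
- r.hand_in(): hands the job in; it is judged then, once.
The state is a dict: "time": time; "joint_pos": joint angles; "qd": joint speeds; "joint_efforts": joint torques, N m; "tool_pos": TCP position; "tcp_rot": TCP orientation; "ft_force": force on the tool from outside, world axes, zero at the start; "wrist_torque": the same for the moment, N m; "finger_gap": finger opening in mm; "grip_force": force on a finger pad.
Only numpy, scipy, OpenCV 4.12 (cv2) and the standard library are available. Lean on these libraries where they do the work, as an engineer would, in place of code of your own. Each camera call takes 0.05 s, during which the arm holds its last target. There are 200 camera calls.

## Task

Put the two spice jars that stand in front of you upright into the open wooden spice caddy, one in each bay, in either order. The jars are thin glass: each bay's felt floor is set at a height of its own that you have to feel for, so lower each jar until it stands on its floor before you let go; do not let it drop, and never press a jar against the caddy with more than 12 newtons. Leave the jam jar, the lime and the tin where they are.

Things in the scene. Friction and masses are not known exactly. Their poses are not given: they have to be found in the camera images.
- tall_jar_mid (a point): Centre, half-way up, of the taller of the two loose glass spice jars: 106 mm tall, round, 42 mm across, about 0.11 kg (varies), with a round plastic screw cap 45 mm across over its top 21 mm. z up along the jar. Hold it by the cap so that the fingers stay above the caddy's rim
- short_jar_mid (a point): Centre, half-way up, of the shorter loose glass spice jar: 96 mm tall, 42 mm across, about 0.11 kg (varies), with a round plastic screw cap 41 mm across over its top 20 mm. z up along the jar. Hold it by the cap
- tall_jar: The taller jar itself; origin at the centre of its underside
- short_jar: The shorter jar itself; origin at the centre of its underside
- caddy: Open-topped pale wooden caddy fixed to the worktop, 72 mm (its x) by 142 mm (its y), 75 mm high, origin at the centre of its underside. Two square bays, 60 by 60 mm inside, in a row along its y, 70 mm between their centres; outer walls 6 mm, the wall between the bays 10 mm. The felt floors of the bays (see bay_1) belong to it
- bay_1 (a point): Centre of the mouth of one bay (the caddy's +y end), at rim height, 75 mm above the worktop; x and y as the caddy's. Its grey felt floor was set somewhere between 14 and 48 mm below the rim, in each bay differently, and is not reported. It is sprung: it gives 1 mm for each 0.8 N (slowly, damped) and bottoms hard after 8 mm
- bay_2 (a point): Centre of the mouth of the other bay (the caddy's -y end), at rim height, otherwise as bay_1, its floor at a height of its own
- jam_jar: Squat glass jam jar with a white cap, 72 mm across, 102 mm tall, a bystander; origin at the centre of its underside
- lime: Lime, 55 x 46 x 45 mm, a bystander; origin at the centre of its underside
- tomato_tin: Food tin, 57 mm across, 72 mm tall, a bystander; origin at the centre of its underside
Mind the look-alikes: they are no part of the job. Leave any purple look-alike of the tall_jar alone.

How it is judged:
By the outcome, as a careful person would: the job done as asked, in the order asked, and still so for the second after the job is handed in, with the robot touching nothing.
It also fails if it takes over 67 s, if anything falls off the work surface, if the arm or the gripper's body presses on something with over 40 N, if the wrist force passes 120 N, or if a joint passes its speed limit or range.

## Working session

There is one attempt and no reset: what is moved stays moved. The work goes in short steps, Python scripts to look and compute and a tool call to move; the robot and the scene stay as the last step left them, time stands still between calls to the robot, and variables do not carry over. Pictures are saved under pics/ and viewed, at most 10 in all, crops included, and the job is handed in when it is done.

Besides the shell and the picture viewer there is one more tool, called after "Request:" as name(argument=value, ...), one argument or row to a line, values as JSON. step_arm: Moves the arm, as the interface text tells. Shifts and turns lie within -1 to 1; 1 stands for 200 mm of shift or 180 degrees of turn. Its arguments: {"type":"object","properties":{"delta_pos":{"type":"array","items":{"type":"array","items":{"type":"number","minimum":-1,"maximum":1}}},"spin":{"type":"array","items":{"type":"number","minimum":-1,"maximum":1}},"gripper":{"type":"number"},"squeeze":{"type":"number"}},"required":["delta_pos","spin"]}

```bash
mkdir -p pics; cat > h.py <<'E'
import numpy as np, cv2
from bench import r
def snap(cam,name):
    s=r.snapshot(cam); im=np.array(s["pixels"],dtype=np.uint8); cv2.imwrite(f"pics/{name}.png",im); return s,im
def KD(s): return np.array([[s["fx"],0,s["cx"]],[0,s["fy"],s["cy"]],[0,0,1.]]),np.array(s["dist_coeffs"],float)
def ray(s,u,v):
    K,D=KD(s); p=cv2.undistortPoints(np.array([[[u,v]]],float),K,D)[0,0]
    T=np.array(s["camera_from_world"]); d=T[:3,:3].T@np.array([p[0],-p[1],-1.]); o=-T[:3,:3].T@T[:3,3]
    return o,d
def at_z(s,u,v,z):
    o,d=ray(s,u,v); return o+d*(z-o[2])/d[2]
def proj(s,P):
    K,D=KD(s); T=np.array(s["camera_from_world"]); c=T[:3,:3]@np.array(P,float)+T[:3,3]
    return cv2.projectPoints(np.array([[c[0],-c[1],-c[2]]]),np.zeros(3),np.zeros(3),K,D)[0].ravel()
E
python3 - <<'E'
from h import *
for c in("top","side"):
    s,im=snap(c,c+"0"); print(c,ray(s,320,240),s["fx"],s["dist_coeffs"])
print(r.sense())
E
```

```text
top (array([ 346.11646402,  -45.5111759 , 1137.48476693]), array([ 0.21631512, -0.0158927 , -0.9764145 ])) 571.6564512662453 [-0.00974266  0.          0.          0.          0.        ]
side (array([210.31446717, 654.17728057, 809.58770989]), array([ 0.32881928, -0.62607936, -0.70753769])) 460.7968303900262 [-0.06049336  0.          0.          0.          0.        ]
{'time': 0.1, 'joint_pos': array([-7.28477716e+01,  7.51056513e+00,  8.53236164e+01, -1.10659187e-03,
        8.72640986e+01, -4.89388550e+00]), 'qd': array([-0.00103898, -0.11555824, -0.05791151, -0.00715785,  0.01693229,
       -0.06816421]), 'joint_efforts': array([ 1.19263754e-03, -5.70954180e+01, -5.01939833e+01, -2.05920769e-04,
        8.14680388e-03, -2.51801788e-05]), 'tool_pos': array([ 225.06562748, -555.63380065,  230.34608197]), 'tcp_rot': array([-1.79901984e+02, -7.28312447e-03,  2.20461615e+01]), 'ft_force': array([ 0.88608148,  0.46769003, -0.14846752]), 'wrist_torque': array([-0.03499087, -0.00664144,  0.01796131]), 'grip_force': 0.0, 'finger_gap': 85.45041105903685}
```

View pics/top0.png

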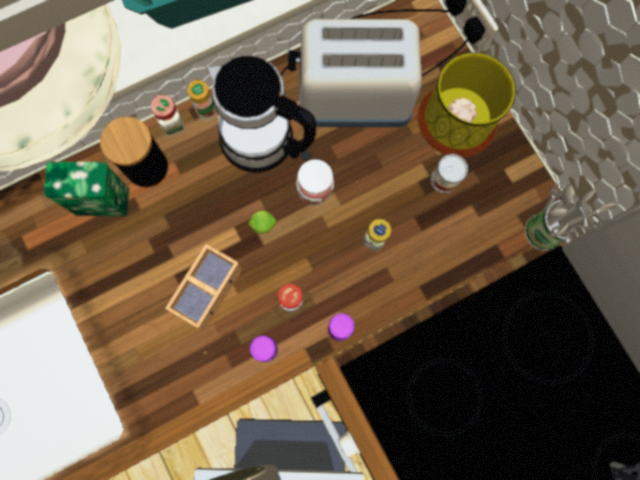

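View pics/side0.png

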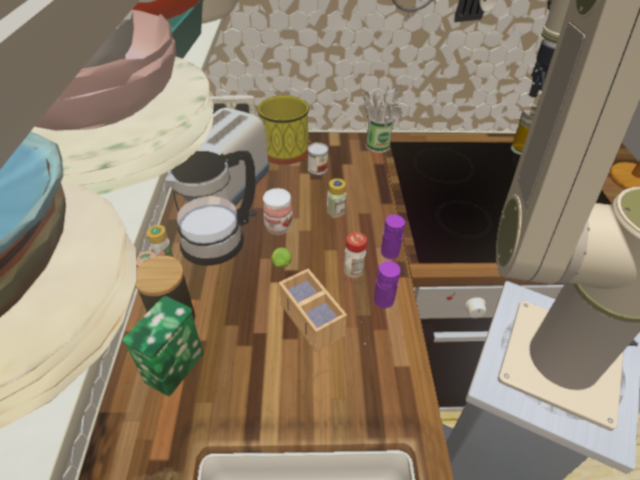

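Top view: the red-capped jar is at (290,297), the yellow-capped jar at (378,233), and the caddy is about (207,245)-(198,327). The purple look-alikes are at (263,348) and (341,326). In the side view, the red cap is at (355,242), the yellow cap at (337,187), and the caddy around (312,308).

```bash
cat > m.py <<'E'
from h import *
def blob(im,lo,hi,box):
    h=cv2.cvtColor(im,cv2.COLOR_BGR2HSV); m=cv2.inRange(h,lo,hi); k=np.zeros_like(m); x0,y0,x1,y1=box; k[y0:y1,x0:x1]=m[y0:y1,x0:x1]
    c=max(cv2.findContours(k,cv2.RETR_EXTERNAL,cv2.CHAIN_APPROX_NONE)[0],key=cv2.contourArea); return cv2.convexHull(c)
E
python3 - <<'E'
from m import *
st=cv2.imread("pics/top0.png"); ss=cv2.imread("pics/side0.png")
s=r.snapshot("top"); t=r.snapshot("side")
for n,lo,hi,b1,b2,h in(("red",(0,120,80),(8,255,255),(270,275,312,320),(335,225,375,260),106),("yel",(18,100,80),(32,255,255),(360,215,395,250),(322,172,352,200),96)):
    for nm,S,im,b in(("top",s,st,b1),("side",t,ss,b2)):
        c=blob(im,lo,hi,b); (x,y),rad=cv2.minEnclosingCircle(c)
        print(n,nm,(x,y),rad,cv2.boundingRect(c),[at_z(S,x,y,z)[:2].round(1) for z in(h,h-10)])
# triangulation of cap blob centers
    P=[]
    A=[];B=[]
    for S,im,b in((s,st,b1),(t,ss,b2)):
        (x,y),_=cv2.minEnclosingCircle(blob(im,lo,hi,b)); o,d=ray(S,x,y); d/=np.linalg.norm(d); M=np.eye(3)-np.outer(d,d); A.append(M);B.append(M@o)
    print("tri",np.linalg.solve(sum(A),sum(B)))
# others
for n,u,v,z in(("jam",315,175,102),("lime",262,221,25),("tin",453,168,72),("pur1",263,348,106),("pur2",341,326,106)): print(n,at_z(s,u,v,z)[:2])
# caddy
c=blob(st,(100,20,40),(135,160,200),(160,240,245,330)); 
h=cv2.cvtColor(st,cv2.COLOR_BGR2HSV); print("felt hsv",h[270,213],h[300,193],"wood",h[283,203],h[247,208])
for (u,v) in((207,245),(239,262),(198,327),(166,309)): print(at_z(s,u,v,75))
crop=np.hstack([cv2.resize(st[235:335,155:255],(400,400),interpolation=2),cv2.resize(ss[260:360,265:365],(400,400),interpolation=2)]); cv2.imwrite("pics/c.png",crop)
E
```

```text
red top (289.8525085449219, 295.7590026855469) 13.04651927947998 (277, 283, 26, 25) [array([469.5, -10.5]), array([470.7, -10.2])]
red side (356.45947265625, 241.40541076660156) 11.424237251281738 (346, 232, 22, 20) [array([466.9,  -3.5]), array([470.5, -12.9])]
tri [470.01399973 -10.39824329  98.59998768]
yel top (379.1865539550781, 230.17164611816406) 12.770343780517578 (367, 218, 25, 25) [array([ 599.3, -173. ]), array([ 601.7, -174.2])]
yel side (336.80767822265625, 185.8076934814453) 9.244467735290527 (328, 178, 18, 17) [array([ 597.1, -165.4]), array([ 602.5, -176.9])]
tri [ 601.09650609 -173.89008865   88.6502934 ]
jam [701.51039664 -49.42929285]
lime [627.78209426  53.55195756]
tin [ 735.7642925  -320.79122999]
pur1 [374.8768168   33.63597411]
pur2 [ 417.79613883 -104.3120179 ]
felt hsv [117  32 158] [120  34 159] wood [ 16 104 219] [ 18 113 234]
[564.93637499 150.78647902  75.        ]
[534.17667885  88.5802776   75.        ]
[410.41780404 157.17770469  75.        ]
[441.71247803 218.42218159  75.        ]
```

View pics/c.png

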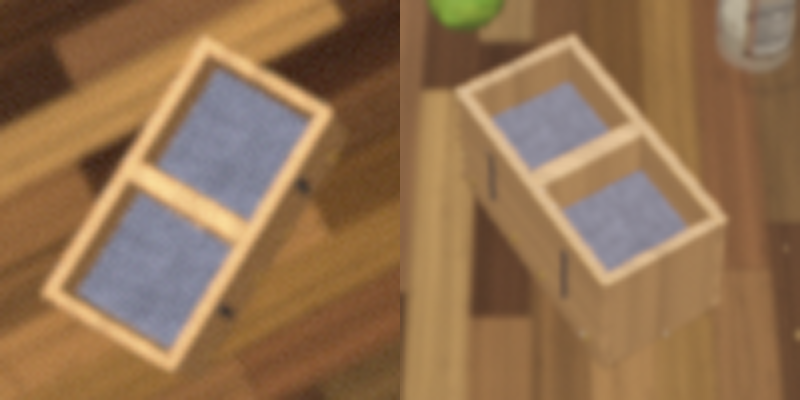

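```bash
python3 - <<'E'
from h import *
s=r.snapshot("top"); t=r.snapshot("side")
# order: far-right.. matched corners
top=[(207,38),(331,112),(172,370),(43,292)]; side=[(173,36),(58,92),(205,282),(327,216)]
f=lambda p,o:(o[0]+(p[0]+.5)/4-.5,o[1]+(p[1]+.5)/4-.5)
A=np.array([at_z(s,*f(p,(155,235)),75)[:2] for p in top]); B=np.array([at_z(t,*f(p,(265,260)),75)[:2] for p in side])
print(A.round(),B.round())
for C in(A,B):
    c=C.mean(0); print("c",c)
    o=sorted(range(4),key=lambda i:C[i]@np.array([.87,-.5])); d=C[o[2:]].mean(0)-C[o[:2]].mean(0); L=np.linalg.norm(d); print(L,np.degrees(np.arctan2(d[1],d[0])),"bays",c+35*d/L,c-35*d/L)
E
```

```text
[[567. 152.]
 [533.  92.]
 [410. 158.]
 [444. 220.]] [[533.  92.]
 [565. 154.]
 [443. 218.]
 [410. 156.]]
c [488.46557685 155.31708699]
139.66013605188604 -28.66382143288576 bays [519.17629951 138.52865306] [457.75485419 172.10552092]
c [487.9578417  155.23890086]
138.01410493986995 -27.603560125507176 bays [518.97395935 139.02161239] [456.94172404 171.45618934]
```

Request:
step_arm(
  delta_pos=[
    [0.15,0.25,0],
    [0.15,0.25,0],
    [0.15,0.25,0],
    [0.15,0.25,0],
    [0.15,0.25,0],
    [0.15,0.25,0],
    [0.15,0.25,0],
    [0.1,0.25,0],
  ],
  spin=[0.055,0.055,0.055,0.055,0.055,0.055,0.055,0.055],
  gripper=1,
  squeeze=25,
)

```text
time: 1.3
tool_pos: [456.1, -154.3, 231.4]
tcp_rot: [180.0, 0.0, 101.6]
ft_force: [0.8, 0.5, -0.2]
finger_gap: 85.0
grip_force: 0.0
```

Request:
step_arm(
  delta_pos=[
    [0.025,0.2,0],
    [0.025,0.2,0],
    [0.025,0.2,0],
    [0,0.128,0],
    [0,0,0],
    [0,0,-0.1],
    [0,0,-0.1],
    [0,0,0],
  ],
  spin=[0.055,0.055,0.055,0.055,0.055,0.005,0,0],
)

```text
time: 2.3
tool_pos: [469.0, -10.3, 189.7]
tcp_rot: [-179.9, -0.2, 151.6]
ft_force: [0.9, 0.8, 1.1]
finger_gap: 84.9
grip_force: 0.0
```

```bash
python3 - <<'E'
from h import *
print(r.sense()["tool_pos"],r.sense()["tcp_rot"])
s,a=snap("top","t1"); t,b=snap("side","s1")
cv2.imwrite("pics/v1.png",np.hstack([cv2.resize(a[220:370,215:365],(400,400)),cv2.resize(b[180:320,280:420],(400,400))]))
E
```

```text
[469.00169371 -10.32417443 189.6648518 ] [-1.79931615e+02 -1.79618964e-01  1.51649667e+02]
```

View pics/v1.png

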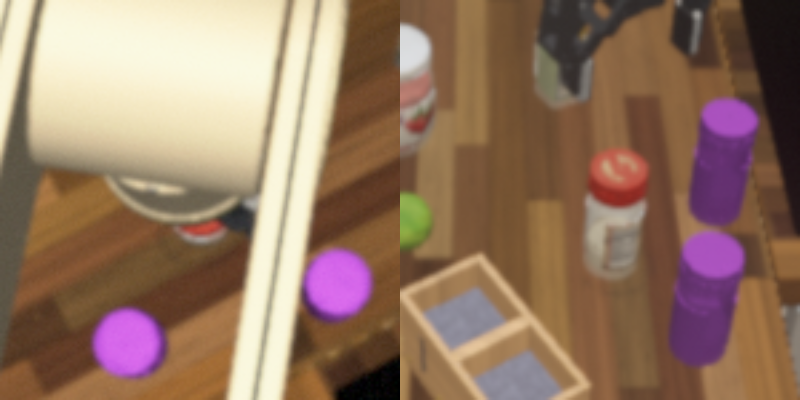

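The side crop shows the open gripper straddling the axis above the red-capped jar at (618,175), clear of the purple jars. I'll go down and grasp.

Request:
step_arm(
  delta_pos=[
    [0.003,0,-0.15],
    [0,0,-0.15],
    [0,0,-0.15],
    [0,0,-0.09],
    [0,0,0],
    [0,0,0],
  ],
  spin=[0,0,0,0,0,0],
)

```text
time: 3.15
tool_pos: [471.9, -10.7, 84.8]
tcp_rot: [180.0, 0.1, 151.6]
ft_force: [0.0, -0.5, -0.2]
finger_gap: 85.5
grip_force: 0.0
```

Request:
step_arm(
  delta_pos=[
    [0,0,0],
    [0,0,0],
    [0,0,0],
    [0,0,0],
    [0,0,0],
    [0,0,0],
    [0,0,0],
    [0,0,0],
  ],
  spin=[0,0,0,0,0,0,0,0],
  gripper=-1,
  squeeze=25,
)

```text
time: 4.15
tool_pos: [471.5, -10.6, 84.1]
tcp_rot: [180.0, 0.1, 151.6]
ft_force: [-1.1, 0.1, 5.7]
finger_gap: 43.4
grip_force: 25.4
```

Request:
step_arm(
  delta_pos=[
    [0,0,0.03],
    [0,0,0.07],
    [0,0,0.15],
    [0,0,0.15],
    [0,0,0.1],
    [0,0,0],
    [0,0,0],
    [0,0,0],
  ],
  spin=[0,0,0,0,0,0,0,0],
)

```text
time: 5.15
tool_pos: [470.0, -10.4, 182.0]
tcp_rot: [-180.0, -0.1, 151.6]
ft_force: [-0.3, -0.1, -0.9]
finger_gap: 43.4
grip_force: 25.7
```

```bash
python3 - <<'E'
from m import *
q=r.sense();print(q["tool_pos"],q["tcp_rot"],q["ft_force"],q["finger_gap"])
s,a=snap("top","t2"); t,b=snap("side","s2")
cv2.imwrite("pics/v2.png",cv2.resize(b[140:340,260:460],(600,600)))
E
```

```text
[470.03602724 -10.42044115 182.00198607] [-1.79954749e+02 -1.16926786e-01  1.51647570e+02] [-0.30026988 -0.11892049 -0.85531991] 43.437180497028166
```

View pics/v2.png

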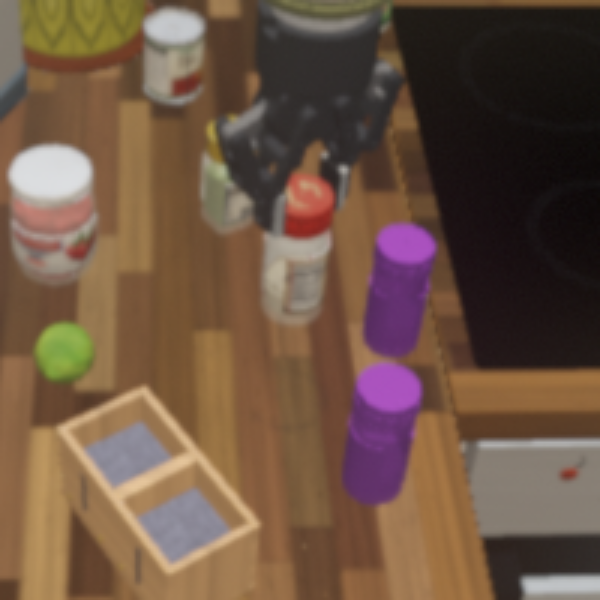

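The jar is held upright by its cap, at (310,205) in the crop. I'll carry it over the near/left bay.

Request:
step_arm(
  delta_pos=[
    [-0.01,0.1,0],
    [-0.01,0.15,0],
    [-0.013,0.2,0],
    [-0.01,0.2,0],
    [-0.01,0.161,0],
    [-0.01,0.1,0],
    [0,0,0],
    [0,0,0],
  ],
  spin=[0,0,0,0,0,0,0,0],
)

```text
time: 6.25
tool_pos: [458.1, 171.2, 182.9]
tcp_rot: [-180.0, -0.0, 151.7]
ft_force: [-0.4, -0.5, -0.7]
finger_gap: 43.6
grip_force: 25.7
```

```bash
python3 - <<'E'
from m import *
q=r.sense();print(q["tool_pos"],q["tcp_rot"],q["ft_force"],q["finger_gap"])
t,b=snap("side","s3")
cv2.imwrite("pics/v3.png",cv2.resize(b[200:360,240:400],(600,600)))
E
```

```text
[458.10031299 171.15751903 182.89145483] [-1.79952978e+02 -1.75650614e-02  1.51655748e+02] [-0.38915289 -0.4555112  -0.71281247] 43.57806090596091
```

View pics/v3.png

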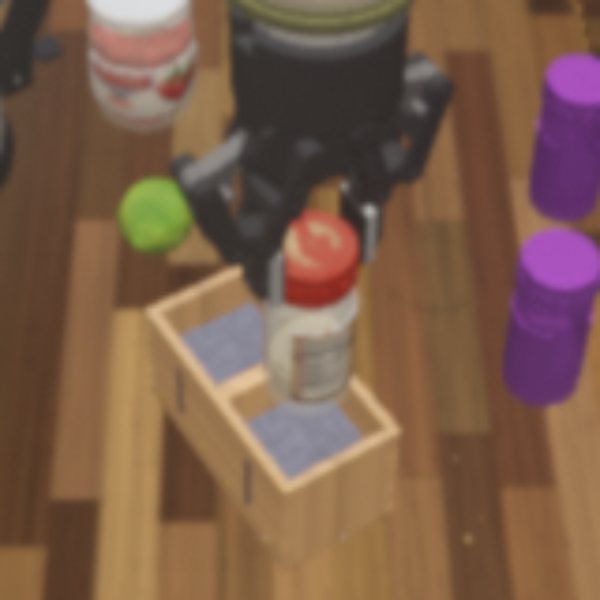

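The jar hangs over the near bay, its underside at about (307,388) in the crop. I'll check alignment numerically while lowering it to just above the highest possible floor.

```bash
python3 - <<'E'
from h import *
t=r.snapshot("side"); p=proj(t,(457.4,171.8,98.5)); print((p-[240,200])*3.75)
E
```

```text
[305.25093398 383.55256589]
```

Request:
step_arm(
  delta_pos=[
    [0,0,-0.06],
    [0,0,-0.06],
    [0,0,-0.04],
    [0,0,0],
    [0,0,0],
  ],
  spin=[0,0,0,0,0],
)

```text
time: 6.98
tool_pos: [458.4, 171.7, 151.5]
tcp_rot: [180.0, 0.0, 151.6]
ft_force: [0.0, -0.7, -1.0]
finger_gap: 43.9
grip_force: 25.7
```

Request:
step_arm(
  delta_pos=[
    [0,0,-0.006],
    [0,0,-0.006],
    [0,0,-0.006],
    [0,0,-0.006],
    [0,0,0],
  ],
  spin=[0,0,0,0,0],
)

```text
time: 7.6
tool_pos: [458.1, 171.7, 146.3]
tcp_rot: [-180.0, -0.0, 151.7]
ft_force: [-0.6, -0.4, -0.6]
finger_gap: 43.1
grip_force: 25.7
```

Request:
step_arm(
  delta_pos=[
    [0,0,-0.006],
    [0,0,-0.006],
    [0,0,-0.006],
    [0,0,0],
  ],
  spin=[0,0,0,0],
)

```text
time: 8.1
tool_pos: [458.1, 171.6, 142.7]
tcp_rot: [-180.0, -0.0, 151.6]
ft_force: [-0.3, -0.1, -0.5]
finger_gap: 43.5
grip_force: 25.7
```

Request:
step_arm(
  delta_pos=[
    [0,0,-0.006],
    [0,0,-0.006],
    [0,0,-0.006],
    [0,0,0],
  ],
  spin=[0,0,0,0],
)

```text
time: 8.6
tool_pos: [458.1, 171.6, 139.1]
tcp_rot: [-180.0, -0.0, 151.6]
ft_force: [-0.1, 0.5, -0.8]
finger_gap: 43.4
grip_force: 25.7
```

Request:
step_arm(
  delta_pos=[
    [0,0,-0.006],
    [0,0,-0.006],
    [0,0,-0.006],
    [0,0,0],
  ],
  spin=[0,0,0,0],
)

```text
time: 9.1
tool_pos: [458.1, 171.7, 135.5]
tcp_rot: [-180.0, -0.0, 151.6]
ft_force: [-0.2, 0.3, -0.6]
finger_gap: 43.6
grip_force: 25.7
```

Request:
step_arm(
  delta_pos=[
    [0,0,-0.006],
    [0,0,-0.006],
    [0,0,-0.006],
    [0,0,0],
  ],
  spin=[0,0,0,0],
)

```text
time: 9.6
tool_pos: [458.3, 171.7, 132.1]
tcp_rot: [180.0, 0.0, 151.6]
ft_force: [-0.1, -0.8, -0.5]
finger_gap: 43.8
grip_force: 25.8
```

Request:
step_arm(
  delta_pos=[
    [0,0,-0.006],
    [0,0,-0.006],
    [0,0,-0.006],
    [0,0,0],
  ],
  spin=[0,0,0,0],
)

```text
time: 10.1
tool_pos: [458.4, 171.7, 128.6]
tcp_rot: [180.0, 0.0, 151.6]
ft_force: [0.4, -0.1, 3.3]
finger_gap: 43.6
grip_force: 26.1
```

Request:
step_arm(
  delta_pos=[
    [0,0,0],
    [0,0,0],
    [0,0,0],
    [0,0,0],
  ],
  spin=[0,0,0,0],
)

```text
time: 10.6
tool_pos: [458.3, 171.7, 128.6]
tcp_rot: [180.0, 0.0, 151.6]
ft_force: [-0.6, 0.1, 4.3]
finger_gap: 43.9
grip_force: 26.1
```

Request:
step_arm(
  delta_pos=[
    [0,0,0.006],
    [0,0,0.006],
    [0,0,0],
    [0,0,0],
    [0,0,0],
    [0,0,0],
  ],
  spin=[0,0,0,0,0,0],
)

```text
time: 11.35
tool_pos: [458.2, 171.7, 130.9]
tcp_rot: [180.0, -0.0, 151.6]
ft_force: [0.2, 0.3, 1.9]
finger_gap: 43.6
grip_force: 25.9
```

Request:
step_arm(
  delta_pos=[
    [0,0,0.006],
    [0,0,0],
    [0,0,0],
    [0,0,0],
    [0,0,0],
  ],
  spin=[0,0,0,0,0],
)

```text
time: 11.98
tool_pos: [458.2, 171.7, 132.0]
tcp_rot: [-180.0, -0.0, 151.6]
ft_force: [0.4, -0.4, 1.1]
finger_gap: 43.5
grip_force: 25.8
```

Request:
step_arm(
  delta_pos=[
    [0,0,0],
    [0,0,0],
    [0,0,0],
    [0,0,0],
    [0,0,0],
    [0,0,0],
  ],
  spin=[0,0,0,0,0,0],
  gripper=0.6,
)

```text
time: 12.72
tool_pos: [458.2, 171.7, 132.1]
tcp_rot: [-180.0, -0.0, 151.6]
ft_force: [0.2, 0.2, -0.9]
finger_gap: 68.3
grip_force: 0.0
```

Request:
step_arm(
  delta_pos=[
    [0,0,0.05],
    [0,0,0.1],
    [0,0,0.2],
    [0,0,0.25],
    [0,0,0],
    [0,0,0],
  ],
  spin=[0,0,0,0,0,0],
  gripper=1,
)

```text
time: 13.48
tool_pos: [458.4, 171.7, 252.5]
tcp_rot: [180.0, 0.0, 151.6]
ft_force: [0.2, 0.5, -0.2]
finger_gap: 85.0
grip_force: 0.0
```

Request:
step_arm(
  delta_pos=[
    [0.1,-0.2,0],
    [0.1,-0.25,0],
    [0.1,-0.25,0],
    [0.1,-0.25,0],
    [0.1,-0.25,0],
    [0.1,-0.25,0],
    [0.116,-0.278,0],
    [0,0,0],
  ],
  spin=[0,0,0,0,0,0,0,0],
)

```text
time: 14.48
tool_pos: [600.7, -177.6, 248.5]
tcp_rot: [-179.9, -0.3, 151.4]
ft_force: [0.2, 1.8, -0.8]
finger_gap: 85.4
grip_force: 0.0
```

```bash
python3 - <<'E'
from m import *
q=r.sense();print(q["tool_pos"],q["tcp_rot"],q["ft_force"],q["finger_gap"])
s,a=snap("top","t4");t,b=snap("side","s4")
for n,S,im,bx in(("top",s,a,(150,230,250,340)),("side",t,b,(265,230,400,330))):
    c=blob(im,(0,120,80),(8,255,255),bx); (x,y),_=cv2.minEnclosingCircle(c); print(n,x,y,at_z(S,x,y,145))
cv2.imwrite("pics/v4.png",np.hstack([cv2.resize(a[200:350,130:280],(400,400)),cv2.resize(b[130:330,230:430],(400,400))]))
E
```

```text
[ 600.7001693  -177.58571851  248.54792412] [-179.91135196   -0.26368062  151.39604529] [ 0.18397387  1.77521096 -0.82824975] 85.35006762374576
top 183.27316284179688 296.7427978515625 [457.5487876  172.86711163 145.        ]
side 321.9969177246094 286.6595153808594 [457.45829662 171.2374211  145.        ]
```

View pics/v4.png

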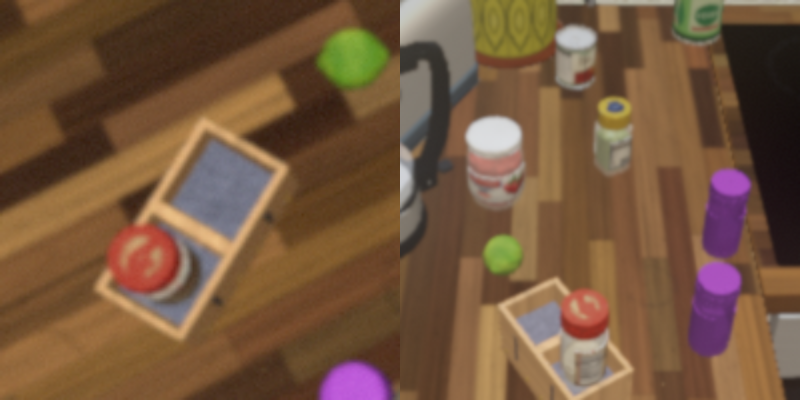

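Red-capped jar stands upright in the near bay: cap at (143,258) left and (585,313) right in the crops. Next is the yellow-capped jar.

Request:
step_arm(
  delta_pos=[
    [0,0,-0.1],
    [0,0,-0.2],
    [0,0,-0.2],
    [0,0,-0.2],
    [0,0,-0.1],
    [0,0,0],
    [0,0,0],
  ],
  spin=[0,0,0,0,0,0,0],
)

```text
time: 15.45
tool_pos: [602.6, -174.0, 94.0]
tcp_rot: [180.0, 0.2, 151.7]
ft_force: [0.1, -0.2, 0.5]
finger_gap: 85.2
grip_force: 0.0
```

Request:
step_arm(
  delta_pos=[
    [-0.005,0,-0.06],
    [0,0,-0.04],
    [0,0,0],
    [0,0,0],
  ],
  spin=[0,0,0,0],
)

```text
time: 15.95
tool_pos: [600.4, -174.0, 72.1]
tcp_rot: [180.0, -0.0, 151.6]
ft_force: [0.3, 0.2, 0.6]
finger_gap: 85.2
grip_force: 0.0
```

Request:
step_arm(
  delta_pos=[
    [0,0,0],
    [0,0,0],
    [0,0,0],
    [0,0,0],
    [0,0,0],
    [0,0,0],
    [0,0,0],
    [0,0,0],
  ],
  spin=[0,0,0,0,0,0,0,0],
  gripper=-1,
  squeeze=25,
)

```text
time: 16.95
tool_pos: [600.7, -174.0, 72.4]
tcp_rot: [180.0, 0.0, 151.6]
ft_force: [0.5, -0.2, 5.2]
finger_gap: 40.4
grip_force: 25.7
```

Request:
step_arm(
  delta_pos=[
    [0,0,0.03],
    [0,0,0.07],
    [0,0,0.15],
    [0,0,0.15],
    [0,0,0.1],
    [0,0,0],
    [0,0,0],
    [0,0,0],
  ],
  spin=[0,0,0,0,0,0,0,0],
)

```text
time: 17.95
tool_pos: [599.5, -173.6, 170.2]
tcp_rot: [-180.0, -0.2, 151.6]
ft_force: [0.0, 0.3, -1.6]
finger_gap: 40.6
grip_force: 25.5
```

Request:
step_arm(
  delta_pos=[
    [-0.05,0.15,0],
    [-0.05,0.2,0],
    [-0.06,0.25,0],
    [-0.06,0.25,0],
    [-0.06,0.25,0],
    [-0.06,0.2,0],
    [-0.04,0.15,0],
    [-0.03,0.113,0],
  ],
  spin=[0,0,0,0,0,0,0,0],
)

```text
time: 18.95
tool_pos: [517.3, 140.0, 171.0]
tcp_rot: [-179.9, -0.1, 151.7]
ft_force: [0.3, 0.2, -0.4]
finger_gap: 40.6
grip_force: 25.5
```

Request:
step_arm(
  delta_pos=[
    [0,0,0],
    [0,0,0],
    [0,0,0],
    [0,0,0],
  ],
  spin=[0,0,0,0],
)

```text
time: 19.45
tool_pos: [518.6, 138.0, 172.0]
tcp_rot: [-180.0, -0.0, 151.6]
ft_force: [-1.0, -0.9, -0.4]
finger_gap: 40.4
grip_force: 25.5
```

```bash
python3 - <<'E'
from m import *
t,b=snap("side","s5"); p=(proj(t,(519.1,138.8,98.5))-[230,170])*3.75; print(p)
cv2.imwrite("pics/v5.png",cv2.resize(b[170:330,230:390],(600,600)))
E
```

```text
[271.01839608 407.39409479]
```

View pics/v5.png

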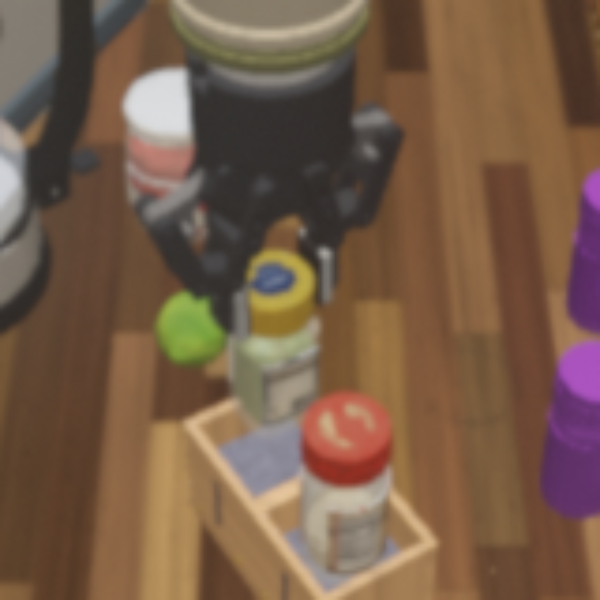

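The short jar is over the far bay; its underside at about (270,410) matches the predicted (271,407). Lowering.

Request:
step_arm(
  delta_pos=[
    [0.002,0.002,-0.06],
    [0,0,-0.06],
    [0,0,-0.03],
    [0,0,0],
    [0,0,0],
  ],
  spin=[0,0,0,0,0],
)

```text
time: 20.12
tool_pos: [519.0, 139.1, 142.3]
tcp_rot: [180.0, 0.0, 151.7]
ft_force: [0.3, -0.0, -0.3]
finger_gap: 40.6
grip_force: 25.5
```

Request:
step_arm(
  delta_pos=[
    [0,0,-0.006],
    [0,0,-0.006],
    [0,0,-0.006],
    [0,0,-0.006],
    [0,0,0],
  ],
  spin=[0,0,0,0,0],
)

```text
time: 20.75
tool_pos: [518.7, 139.1, 137.1]
tcp_rot: [-180.0, -0.0, 151.6]
ft_force: [0.2, -0.3, -0.1]
finger_gap: 40.5
grip_force: 25.5
```

Request:
step_arm(
  delta_pos=[
    [0,0,-0.006],
    [0,0,-0.006],
    [0,0,-0.006],
    [0,0,0],
  ],
  spin=[0,0,0,0],
)

```text
time: 21.25
tool_pos: [518.7, 139.1, 133.5]
tcp_rot: [-180.0, -0.0, 151.6]
ft_force: [0.8, 0.4, -1.3]
finger_gap: 40.3
grip_force: 25.5
```

Request:
step_arm(
  delta_pos=[
    [0,0,-0.006],
    [0,0,-0.006],
    [0,0,-0.006],
    [0,0,0],
  ],
  spin=[0,0,0,0],
)

```text
time: 21.75
tool_pos: [518.8, 139.1, 129.9]
tcp_rot: [-180.0, -0.0, 151.6]
ft_force: [0.5, 0.5, -1.2]
finger_gap: 40.3
grip_force: 25.5
```

Request:
step_arm(
  delta_pos=[
    [0,0,-0.006],
    [0,0,-0.006],
    [0,0,-0.006],
    [0,0,0],
  ],
  spin=[0,0,0,0],
)

```text
time: 22.25
tool_pos: [518.7, 139.1, 126.3]
tcp_rot: [-180.0, -0.0, 151.6]
ft_force: [-0.0, -0.4, -0.9]
finger_gap: 40.4
grip_force: 25.5
```

Request:
step_arm(
  delta_pos=[
    [0,0,-0.006],
    [0,0,-0.006],
    [0,0,-0.006],
    [0,0,0],
  ],
  spin=[0,0,0,0],
)

```text
time: 22.75
tool_pos: [518.7, 139.1, 122.7]
tcp_rot: [-180.0, -0.0, 151.7]
ft_force: [0.5, -0.1, -0.8]
finger_gap: 40.3
grip_force: 25.5
```

Request:
step_arm(
  delta_pos=[
    [0,0,-0.006],
    [0,0,-0.006],
    [0,0,-0.006],
    [0,0,0],
  ],
  spin=[0,0,0,0],
)

```text
time: 23.25
tool_pos: [519.0, 139.1, 119.4]
tcp_rot: [180.0, 0.0, 151.6]
ft_force: [-0.1, -0.2, 0.7]
finger_gap: 40.3
grip_force: 25.7
```

Request:
step_arm(
  delta_pos=[
    [0,0,-0.005],
    [0,0,0],
    [0,0,0],
    [0,0,0],
  ],
  spin=[0,0,0,0],
)

```text
time: 23.75
tool_pos: [518.9, 139.1, 118.4]
tcp_rot: [180.0, 0.0, 151.7]
ft_force: [0.2, -0.1, 1.7]
finger_gap: 40.7
grip_force: 25.7
```

Request:
step_arm(
  delta_pos=[
    [0,0,0.004],
    [0,0,0],
    [0,0,0],
    [0,0,0],
  ],
  spin=[0,0,0,0],
)

```text
time: 24.25
tool_pos: [518.9, 139.1, 119.1]
tcp_rot: [180.0, 0.0, 151.6]
ft_force: [0.5, 0.3, 1.0]
finger_gap: 40.3
grip_force: 25.7
```

Request:
step_arm(
  delta_pos=[
    [0,0,0],
    [0,0,0],
    [0,0,0],
    [0,0,0],
    [0,0,0],
    [0,0,0],
  ],
  spin=[0,0,0,0,0,0],
  gripper=0.6,
)

```text
time: 25.0
tool_pos: [518.9, 139.1, 119.1]
tcp_rot: [-180.0, 0.0, 151.6]
ft_force: [-0.4, -1.0, 0.1]
finger_gap: 68.1
grip_force: 0.0
```

Request:
step_arm(
  delta_pos=[
    [0,0,0.05],
    [0,0,0.1],
    [0,0,0.2],
    [0,0,0.25],
    [0,0,0.1],
    [0,0,0],
    [0,0,0],
  ],
  spin=[0,0,0,0,0,0,0],
  gripper=1,
)

```text
time: 25.88
tool_pos: [518.0, 139.0, 257.2]
tcp_rot: [-179.9, -0.1, 151.7]
ft_force: [-0.6, -0.4, 0.5]
finger_gap: 85.3
grip_force: 0.0
```

Request:
step_arm(
  delta_pos=[
    [0,-0.2,0],
    [0,-0.25,0],
    [0,-0.25,0],
    [0,-0.25,0],
    [0,-0.25,0],
    [0,-0.2,0],
    [0,0,0],
    [0,0,0],
  ],
  spin=[0,0,0,0,0,0,0,0],
)

```text
time: 26.88
tool_pos: [518.1, -140.3, 257.3]
tcp_rot: [180.0, -0.2, 151.6]
ft_force: [0.3, -0.2, 0.4]
finger_gap: 85.3
grip_force: 0.0
```

```bash
python3 - <<'E'
from m import *
s,a=snap("top","t6");t,b=snap("side","s6")
cv2.imwrite("pics/v6.png",np.hstack([cv2.resize(a[200:350,130:280],(400,400)),cv2.resize(b[130:330,230:430],(400,400))]))
E
```

```text
(no output)
```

View pics/v6.png

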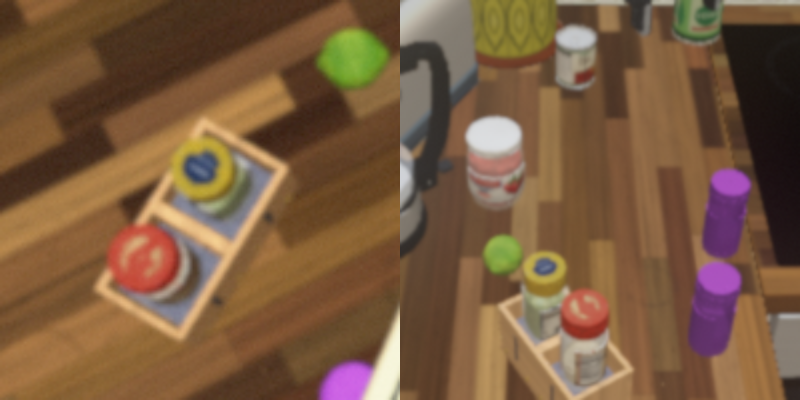

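Both jars stand upright in their bays: yellow cap at (203,168) and red at (143,258) in the top crop. The other objects haven't moved.

```bash
python3 -c "
from bench import r
print(r.hand_in())"
```

```text
the job is handed in; nothing more can be done
None
```

Both spice jars are upright in the caddy, the tall red-capped one in the bay nearer the robot and the short yellow-capped one in the other; each was lowered onto its felt floor before release (about 5 N at most in the force readings), nothing else was moved, and the job was handed in after about 27 s.

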